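# Unlock the sprung distance pointer, draw it out to its ring mark and hold

### The job

The working-distance pointer on top of the laser head is locked in its tube: pull the lock pin up out of its collar (a sprung ball holds it) and put it down in the steel tray without dropping it. Then take the pointer rod by its knob, draw it out against its spring until the black ring mark on the rod has just come out of the tube's mouth, and keep holding it still there: finish while holding it, since it springs back if let go. Leave the bottle, the screwdriver and the sample mount as they stand.

Things in the scene. Friction and masses are not known exactly. Their poses are not given: they have to be found in the camera images.
- rig: the fixed set-up: blue lab jack 200 x 200 mm under a black breadboard, 200 (x) by 300 mm (y), top 84 mm above the table. On it the laser head, a ribbed block 50 mm wide (x), y = -120 to 0, top at 165 mm, its black 36 mm lens barrel out to y = 14; on top of the head the pointer tube. Origin: centre of the underside, on the table; z up; the pointer slides out along +y
- lock_pin: steel lock pin through collar and rod: 8 mm round-nosed shank reaching 30 mm below the origin, shoulder 16 mm wide, 3 mm thick, then a 10 mm neck; knurled head 18 mm in diameter, 9 to 33 mm above the origin, to be gripped. 45 g. Origin: on its axis under the shoulder, which rests on the collar's top; z along it. A sprung ball in its groove: about 8 N up frees it within 6 mm, then it drags at 5 N; clear of the collar after 30 mm
- pin_head (a point): centre of the pin's knurled head, 21 mm above the pin's origin, on its axis; 231 mm above the table at the start
- collar_top (a point): mouth of the pin's hole, in the top of the lock collar: a black block around the rear of the pointer tube, 28 mm (rig's x) by 26 mm (y), its top 210 mm above the table, with a small brass screw in its side. Fixed to the rig
- tray: fixed open steel tray on the table, 140 mm (x) by 110 mm (y), 25 mm high, walls and floor 4 mm. Origin: centre of its underside
- pointer (a joint): how far the pointer rod is drawn out of its tube, in m: 0 parked, 0.060 when the black ring mark (4 mm wide) has just fully come out of the mouth, 0.085 at the end stop. An inner spring pulls it back: about 5 N at the start, 12 N at the mark. With the lock pin in, the rod moves only about 3 mm
- pointer_knob: knob on the pointer rod, dark knurled steel: 18 mm in diameter, from 18 to 48 mm along y, then a flange of 26 mm, 6 mm thick, then the point, its tip at y = 88. Behind it the bare rod, 10 mm thick. Origin: on the rod's axis, at the tube's mouth when parked, 190 mm above the table; y along the rod, outward. It moves with the rod
- knob_mid (a point): middle of the knob's 30 mm long, 18 mm thick grip, on the rod's axis, 33 mm along y from the knob's origin, 190 mm above the table; free on both sides, above, and below down to the breadboard
- tube_mouth (a point): where the rod comes out of its tube: face of the brass bushing at the front of the tube (18 mm in diameter), on the axis, 190 mm above the table. Fixed to the rig
- bottle: closed amber glass bottle, 48 mm in diameter, 110 mm high, on the table. Origin: centre of its underside. Leave alone
- driver: screwdriver lying on the table, 180 mm long, black handle 26 mm thick. Origin: under its middle; x along it. Leave alone
- sample_mount: sample mount standing loose on the breadboard beside the pointer's line: round foot of 48 mm, post, and an upright round frame with a glass, 74 mm high in all. Origin: centre of its underside. Leave alone

How it is judged (in metres and radians):
On the way, in this order (a step that is already met when the one before it is completed fails the run):
1. the lock pin is pulled up clear of its collar while the pointer is still parked (z of lock_pin in the frame of rig above 0.24 m and value of joint pointer below 0.005 m), for 0.1 s.
2. the lock pin lies in the tray, let go and at rest (x of lock_pin in the frame of tray between -0.066 and 0.066 m and y of lock_pin in the frame of tray between -0.051 and 0.051 m and z of lock_pin in the frame of tray between 0 and 0.04 m and contact force between the fingers and lock_pin below 0.05 N and linear speed of lock_pin below 0.03 m/s), for 0.2 s.
3. the pointer is drawn out to its ring mark, held by its knob (value of joint pointer between 0.056 and 0.064 m and contact force between the fingers and pointer_knob above 3 N), for 0.3 s.
At the end, for the whole second after the job is handed in: the pointer stands 60 mm out of its tube, within 4 mm, still (under 10 mm/s) and held by the fingers on its knob (over 3 N), through the last second; the lock pin lies or stands inside the tray, let go and at rest (all of step 2 and all of step 3 and velocity of joint pointer between -0.01 and 0.01 m/s); the arm keeps its last pose, push and grip.
It fails at once if the lock pin falls or is thrown: it moves faster than 1.1 m/s while no finger holds it (a free fall of over 60 mm) (linear speed of lock_pin above 1.1 m/s and contact force between the fingers and lock_pin below 0.05 N).
It fails at once if the bottle, the screwdriver or the sample mount is moved by more than 20 mm or (bottle, mount) tipped over (distance of any of bottle, driver, sample_mount from where it was at the start of the episode above 0.02 m or angle between any of bottle, sample_mount's own z axis and vertical above 0.35 rad).
It also fails if it takes over 48 s, if anything falls off the work surface, if the arm or the gripper's body presses on something with over 40 N, if the wrist force passes 120 N, or if a joint passes its speed limit or range.

### The arm

A 6-joint arm with a two-finger parallel gripper is mounted at the origin on the work surface. World frame = base frame: x ahead of the robot, y to its left, z up, the work surface at z = 0. Lengths are in mm, angles in rad, forces in N, time in s.
With the tool pointing down it reaches from about 375 to 975 mm from the base axis. Payload 3.8 kg.
Tool frame: the origin (TCP) lies on the centre line of the jaws, within the pads' length; the fingertips stand 25 mm ahead of it and the grasp point (between the pads) lies 6 mm ahead of it; z points along the fingers, y is the direction in which the jaws open and shut (so a half turn about z gives the same grasp; the last joint's range is limited). The gripper opens to 88 mm and grips with 3 to 60 N. Pads are 18 mm wide; open, the fingers measure 123 mm over their backs; the gripper's body (75 mm by 187 mm) begins 45 mm behind the grasp point.
Start: joints at [1.192, 0.264, 1.604, -0, 1.274, -0.037], TCP at [226.246, 635.949, 263.706] pointing down, gripper open.
Joint ranges: [-2.63, 2.63], [-0.94, 2.18], [0.31, 2.57], [-1.31, 4.45], [0, 2.66], [-2.55, 2.55]. Speed limits (rad/s): [2.57, 2.57, 3.14, 3.14, 3.14, 3.14].

### API

Orientations are given as a unit quaternion [w, x, y, z].
In Python, from bench import r gives the robot as it stands.
- The arm moves only by the tool jog_arm, never from a script. Its argument "steps" is a list of rows, each an object with "dp": the shift along the world's x, y, z in m, a list of three; "yaw": the turn about the world's z in rad. In form: [{"dp": [x, y, z], "yaw": yaw}, ...]. A call has 1 to 12 rows; each row is the pose to reach, as a shift and turn from the pose commanded when the call began; what a row does not reach only later rows make up. A row lasts 1/12 s, in which the tool goes at most 41.7 mm and 7.16 degrees, less where a joint would pass 70% of its speed; a pose out of reach is approached as far as the arm can. A call with a gripper value outside its range is refused whole. "jaw" is the finger opening in m, from 0 to 0.0881, set as the call begins (left out, the last holds). The fingers move at their own pace and stop on an object; "grip_force" is the grip in N (left out, the last holds). Time passes only in rows, so rows that repeat a pose let the fingers close. It gives the time, the measured TCP pose, the force and the opening at its end, in the units of the state.
- r.get_obs(): the state, without advancing time (a new reading comes with each control period).
- r.read_camera(name): name is "side" or "top" or "wrist"; returns the picture (420x560x3 uint8, red, green, blue); there is no depth.
- r.calibration(name): a dict with "mtx" (3x3 intrinsics, pixels), "distortion" ([k1, k2, p1, p2, k3] as OpenCV has them; the pictures are not rectified), "rvec" (rotation vector, rad) and "tvec" (3), from world to camera coordinates, as OpenCV has them. Camera axes: x right, y down, z forward; pixel columns grow to the right and rows downward; lengths in mm; the calibration is good to about 2 mm. A picture is of the moment at which its call begins: read the wrist's pose just before it. calibration takes no time and is no camera call; for the wrist camera it gives the pose at the moment of the call.
- r.finish_job(): hands the job in, once; it reports no verdict.
The state is a dict: "t": time; "qpos": joint angles; "dq": joint speeds; "tau": joint torques, N m; "position": TCP position; "orientation": TCP orientation; "ft_force": force on the tool from outside, world axes, zero at the start; "torque": the same for the moment, N m; "finger_gap": finger opening in mm.
Only numpy, scipy, OpenCV 4.12 (cv2) and the standard library are available. Lean on these libraries where they do the work, as an engineer would, in place of code of your own. Each camera call takes 0.05 s, during which the arm holds its last target. There are 200 camera calls.

## Working session

There is one attempt and no reset: what is moved stays moved. The work goes in short steps, Python scripts to look and compute and a tool call to move; the robot and the scene stay as the last step left them, time stands still between calls to the robot, and variables do not carry over. Pictures are saved under pics/ and viewed, about 8 in all and at most 12, crops included, and the job is handed in when it is done.

Besides the shell and the picture viewer there is one more tool, called after "Emit:" by a JSON object that holds its "method" and its "body", one argument or row to a line. jog_arm: Moves the arm, as the interface text tells. Its arguments: {"type":"object","properties":{"steps":{"type":"array"},"jaw":{"type":"number"},"grip_force":{"type":"number"}},"required":["steps"]}

```bash
mkdir -p pics; cat > h.py <<'E'
import numpy as np, cv2
from bench import r
def snap(n,f):
    c=r.calibration(n); im=r.read_camera(n); cv2.imwrite(f,cv2.cvtColor(im,cv2.COLOR_RGB2BGR)); return im,c
def ray(c,uv):
    K=np.array(c['mtx'],float);d=np.array(c['distortion'],float)
    R=cv2.Rodrigues(np.array(c['rvec'],float))[0];t=np.array(c['tvec'],float).ravel()
    p=cv2.undistortPoints(np.array([[uv]],float),K,d).ravel()
    v=R.T@np.array([p[0],p[1],1]);return -R.T@t,v/np.linalg.norm(v)
def onz(c,uv,z):
    o,v=ray(c,uv);return o+v*(z-o[2])/v[2]
def tri(c1,u1,c2,u2):
    o,v=ray(c1,u1);p,w=ray(c2,u2)
    s=np.linalg.lstsq(np.c_[v,-w],p-o,rcond=None)[0]
    a=o+s[0]*v;b=p+s[1]*w;return (a+b)/2,np.linalg.norm(a-b)
def proj(c,P):
    return cv2.projectPoints(np.array(P,float).reshape(-1,1,3),np.array(c['rvec'],float),np.array(c['tvec'],float),np.array(c['mtx'],float),np.array(c['distortion'],float))[0].reshape(-1,2)
E
python3 - <<'E'
from h import *
o=r.get_obs();print(o)
for n in('side','top'):
    im,c=snap(n,f'pics/{n}0.png');print(n,ray(c,(280,210)))
E
```

```text
{'t': 0.0, 'qpos': array([ 1.19208921e+00,  2.64750423e-01,  1.60538468e+00, -1.53040978e-05,
        1.27371718e+00, -3.69071538e-02]), 'dq': array([ 0.00128816,  0.00012395,  0.00107587,  0.00217546, -0.00244657,
       -0.00103223]), 'tau': array([-2.57257503e-03, -5.02095938e+01, -3.56880033e+01,  7.27813714e-02,
        2.91203451e-02, -1.54666754e-04]), 'position': array([226.01187137, 635.32712312, 262.38403037]), 'orientation': array([-2.25940799e-04,  1.70066964e-01,  9.85431860e-01, -1.10701829e-03]), 'ft_force': array([0.2004162 , 0.42793254, 0.13371572]), 'torque': array([-0.01177636,  0.05383459,  0.01757782]), 'finger_gap': 88.09055530075976}
side (array([ 329.984929  , -570.0388761 ,  761.51300888]), array([ 0.23826145,  0.69763912, -0.67567089]))
top (array([ 390.5850941 ,   72.55105034, 1110.49724399]), array([ 0.17073821, -0.01542313, -0.98519571]))
```

View pics/top0.png

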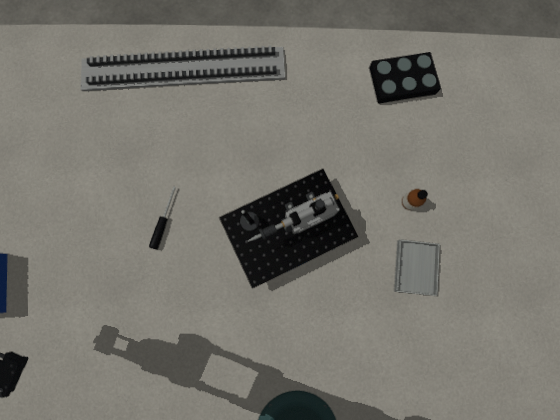

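View pics/side0.png

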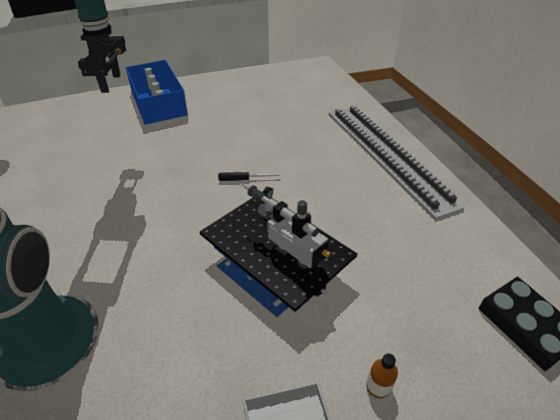

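Top view: rig at (288,228), with the pointer toward image left and the tip near (248,240). The pin is near (320,208), the tray at (418,268), the bottle at (415,198), the driver at (163,218) and the mount at (249,220). In the side view the pin is at about (302,208). I'll zoom in on both.

```bash
python3 - <<'E'
from h import *
a=cv2.imread('pics/top0.png')[160:295,210:370];b=cv2.imread('pics/side0.png')[170:305,195:355]
z=lambda i:cv2.resize(np.clip(i.astype(float)*1.7,0,255).astype('uint8'),(640,540),interpolation=cv2.INTER_CUBIC)
cv2.imwrite('pics/z.png',cv2.resize(np.hstack([z(a)[:, :],z(b)]),(800,338)))
cv2.imwrite('pics/ztop.png',z(a));cv2.imwrite('pics/zside.png',z(b))
c=r.calibration('top')
P=[onz(c,u,84) for u in[(220,217),(323,170),(357,238),(252,287)]]
print(np.round(P),[np.linalg.norm(P[i]-P[i-1]) for i in range(4)])
for u in[(399,241),(438,241),(438,296),(396,293)]:print('tray',onz(c,u,25).round())
print('bottle',onz(c,(422,194),110).round(), 'driver',[onz(c,u,13).round() for u in[(154,246),(177,189)]])
E
```

```text
[[ 547.  210.   84.]
 [ 677.  -54.   84.]
 [ 501. -141.   84.]
 [ 372.  123.   84.]] [np.float64(195.03888945375815), np.float64(293.71220417646634), np.float64(196.795554724523), np.float64(292.92890469711256)]
tray [ 501. -267.   25.]
tray [ 503. -374.   25.]
tray [ 356. -369.   25.]
tray [ 363. -256.   25.]
bottle [ 613. -303.  110.] driver [array([474., 395.,  13.]), array([634., 342.,  13.])]
```

View pics/ztop.png

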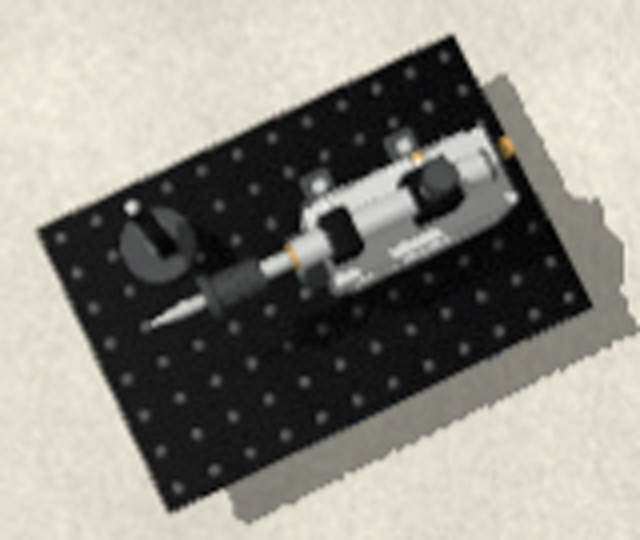

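View pics/zside.png

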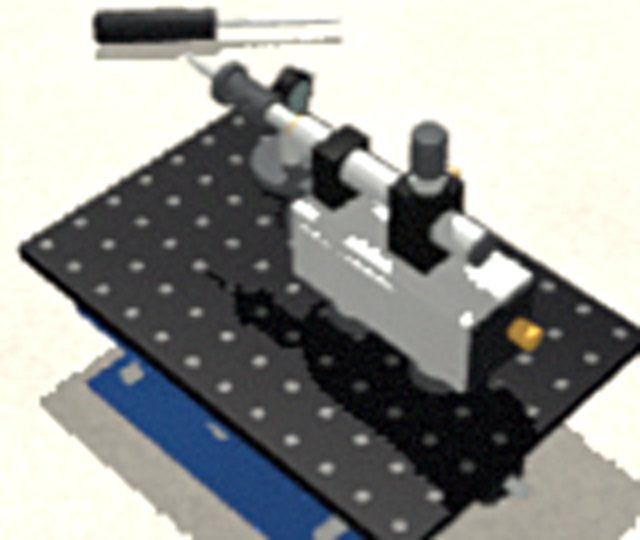

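```bash
python3 - <<'E'
from h import *
t=r.calibration('top');s=r.calibration('side')
T=lambda u,v:(210+u/4,160+v/4);S=lambda u,v:(195+u/4,170+v/4)
hd,e=tri(t,T(440,172),s,S(430,131));print('headtop',hd.round(1),e, onz(t,T(440,172),243).round(1), onz(s,S(430,131),243).round(1))
P=np.array([[547,210],[677,-54],[501,-141],[372,123]]);cen=P.mean(0);y=P[0]-P[1]+P[3]-P[2];y=y/np.linalg.norm(y);x=np.array([y[1],-y[0]])
print('cen',cen,'x',x,'yaw',np.degrees(np.arctan2(x[1],x[0])))
rig=lambda p:np.round([(p[:2]-cen)@x,(p[:2]-cen)@y],1)
for n,u,z in[('pin',T(440,172),243),('tip',T(147,327),190),('mouth',T(290,254),195),('flange',T(212,296),196),('knobend',T(258,272),196),('mountfoot',T(158,243),92),('mounttop',T(132,207),158)]:
    p=onz(t,u,z);print(n,p.round(1),rig(p))
m,e=tri(t,T(293,254),s,S(291,124));print('mouth',m.round(1),e)
m,e=tri(t,T(147,327),s,S(190,57));print('tip',m.round(1),e,rig(m))
for u in [(440,131)]:pass
E
```

```text
headtop [559.1 -28.  242. ] 1.1307542076458583 [558.3 -27.8 243. ] [559.2 -29.1 243. ]
cen [524.25  34.5 ] x [0.8978021  0.44039913] yaw 26.129350225810253
pin [558.3 -27.8 243. ] [  3.1 -70.9]
tip [475.3 132.2 190. ] [ -0.9 109.3]
mouth [518.2  51.9 195. ] [ 2.3 18.3]
flange [493.1  95.7 196. ] [-1.  68.6]
knobend [507.4  69.9 196. ] [ 0.4 39.2]
mountfoot [537.8 133.3  92. ] [55.7 82.8]
mounttop [549.5 145.5 158. ] [71.5 88.5]
mouth [516.8  50.5 193.5] 3.2547416325869696
tip [479.2 132.2 183.8] 6.6232399152403545 [  2.5 107.5]
```

Emit:
{"method": "jog_arm", "body": {
  "steps": [
    {"dp":[0.03,-0.03,0.04],"yaw":-0.1},
    {"dp":[0.2,-0.4,0.08],"yaw":-0.757},
    {"dp":[0.2,-0.4,0.08],"yaw":-0.757},
    {"dp":[0.2,-0.4,0.08],"yaw":-0.757},
    {"dp":[0.2,-0.4,0.08],"yaw":-0.757},
    {"dp":[0.2,-0.4,0.08],"yaw":-0.757},
    {"dp":[0.2,-0.4,0.08],"yaw":-0.757},
    {"dp":[0.2,-0.4,0.08],"yaw":-0.757},
    {"dp":[0.2,-0.4,0.08],"yaw":-0.757},
    {"dp":[0.2,-0.4,0.08],"yaw":-0.757},
    {"dp":[0.2,-0.4,0.08],"yaw":-0.757},
    {"dp":[0.2,-0.4,0.08],"yaw":-0.757}
  ]
}}

```text
t: 1.1
position: [428.4, 230.9, 344.5]
orientation: [0.002, 0.524, 0.851, -0.0]
ft_force: [-0.5, 0.9, 0.8]
finger_gap: 87.9
```

Emit:
{"method": "jog_arm", "body": {
  "steps": [
    {"dp":[0.1325,-0.264,0],"yaw":0},
    {"dp":[0.1325,-0.264,0],"yaw":0},
    {"dp":[0.1325,-0.264,0],"yaw":0},
    {"dp":[0.1325,-0.264,0],"yaw":0},
    {"dp":[0.1325,-0.264,0],"yaw":0},
    {"dp":[0.1325,-0.264,0],"yaw":0},
    {"dp":[0.1325,-0.264,0],"yaw":0},
    {"dp":[0.1325,-0.264,0],"yaw":0},
    {"dp":[0.1325,-0.264,0],"yaw":0},
    {"dp":[0.1325,-0.264,0],"yaw":0},
    {"dp":[0.1325,-0.264,0],"yaw":0}
  ]
}}

```text
t: 2.02
position: [558.2, -26.6, 343.4]
orientation: [-0.001, 0.522, 0.853, 0.0]
ft_force: [0.7, -0.1, -0.8]
finger_gap: 88.4
```

```bash
python3 - <<'E'
from h import *
o=r.get_obs();print(o['position'],o['orientation'],o['qpos'])
im,c=snap('wrist','pics/w1.png');np.save('w1.npy',c,allow_pickle=True)
print('pin pred',proj(c,[558.7,-28.2,243]),'knob pred',proj(c,[500.6,83.4,199]),'axis',ray(c,(280,210)))
E
```

```text
[558.15823623 -26.59075706 343.35748363] [-6.12598740e-04  5.21656788e-01  8.53155210e-01  8.47880158e-05] [-9.25702371e-02  4.29691201e-03  1.75084761e+00  7.03797788e-04
  1.38747335e+00 -5.65911479e-01]
pin pred [[284.38749893 222.18877987]] knob pred [[283.49077589  43.44506817]] axis (array([520.23510168,  48.5792743 , 465.51258224]), array([ 0.13326839, -0.29682351, -0.9455873 ]))
```

View pics/w1.png

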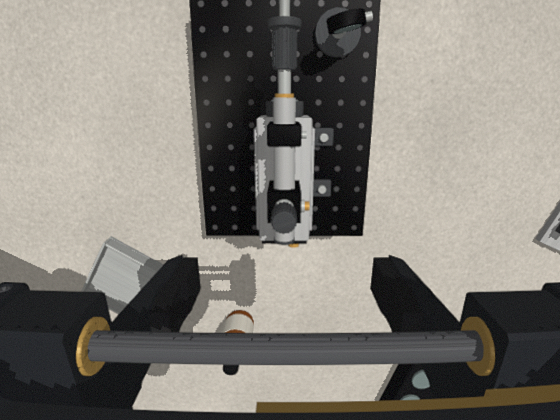

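The wrist view puts the pin head at about (284,218) and the knob from (285,20) to (285,68), both on the predicted columns. The yaw is right, so I'll descend.

Emit:
{"method": "jog_arm", "body": {
  "steps": [
    {"dp":[0,0,-0.04],"yaw":0},
    {"dp":[0,0,-0.07],"yaw":0},
    {"dp":[0,0,-0.09],"yaw":0},
    {"dp":[0,0,-0.104],"yaw":0},
    {"dp":[0,0,-0.104],"yaw":0},
    {"dp":[0,0,-0.104],"yaw":0}
  ],
  "jaw": 0.05
}}

```text
t: 2.57
position: [557.9, -26.6, 239.3]
orientation: [-0.001, 0.521, 0.853, -0.0]
ft_force: [0.3, -0.7, -0.6]
finger_gap: 50.9
```

Emit:
{"method": "jog_arm", "body": {
  "steps": [
    {"dp":[0,0,0],"yaw":0},
    {"dp":[0,0,0],"yaw":0},
    {"dp":[0,0,0],"yaw":0},
    {"dp":[0,0,0],"yaw":0},
    {"dp":[0,0,0],"yaw":0},
    {"dp":[0,0,0],"yaw":0}
  ],
  "jaw": 0.0,
  "grip_force": 40
}}

```text
t: 3.07
position: [558.8, -28.3, 240.5]
orientation: [0.0, 0.522, 0.853, -0.0]
ft_force: [-1.8, -0.7, 3.5]
finger_gap: 16.7
```

Emit:
{"method": "jog_arm", "body": {
  "steps": [
    {"dp":[0,0,0.006],"yaw":0},
    {"dp":[0,0,0.012],"yaw":0},
    {"dp":[0,0,0.018],"yaw":0},
    {"dp":[0,0,0.024],"yaw":0},
    {"dp":[0,0,0.03],"yaw":0},
    {"dp":[0,0,0.036],"yaw":0},
    {"dp":[0,0,0.042],"yaw":0},
    {"dp":[0,0,0.05],"yaw":0},
    {"dp":[0,0,0.06],"yaw":0},
    {"dp":[0,0,0.07],"yaw":0},
    {"dp":[0,0,0.07],"yaw":0}
  ]
}}

```text
t: 3.98
position: [560.1, -28.2, 313.2]
orientation: [0.002, 0.522, 0.853, 0.001]
ft_force: [0.4, 0.5, 0.1]
finger_gap: 17.0
```

```bash
python3 - <<'E'
from h import *
o=r.get_obs();print(o['position'],o['ft_force'],o['finger_gap'])
im,c=snap('side','pics/s1.png');i=cv2.imread('pics/s1.png')[130:290,190:390];cv2.imwrite('pics/s1z.png',cv2.resize(i,(800,600),interpolation=cv2.INTER_CUBIC)[:600])
E
```

```text
[560.09803744 -28.1554686  313.16153878] [0.42818444 0.48934097 0.09081708] 17.046988263153082
```

View pics/s1z.png

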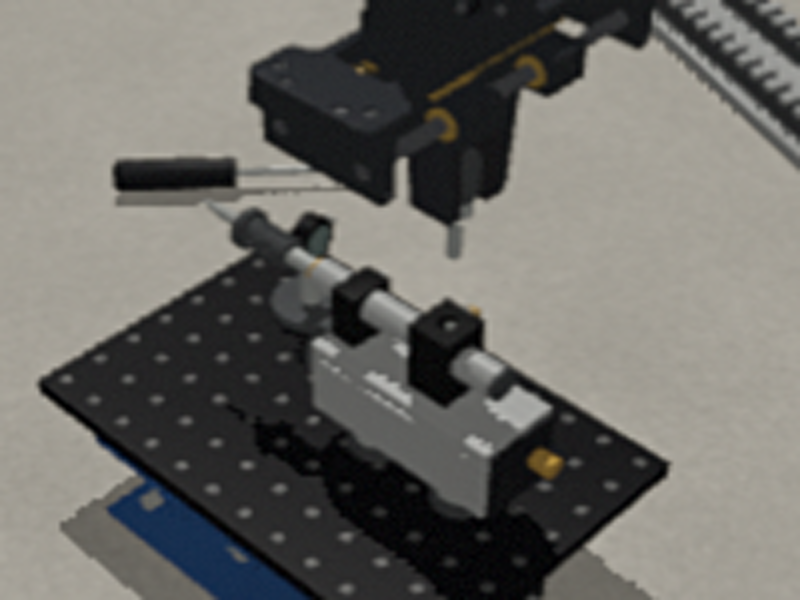

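The pin is in the jaws and clear of the collar, with its nose at (455,250) in the crop. The pointer is still parked. Next is the tray.

Emit:
{"method": "jog_arm", "body": {
  "steps": [
    {"dp":[-0.012,-0.028,0],"yaw":0.1},
    {"dp":[-0.127,-0.288,0],"yaw":1.0},
    {"dp":[-0.127,-0.288,0],"yaw":1.0},
    {"dp":[-0.127,-0.288,0],"yaw":1.0},
    {"dp":[-0.127,-0.288,0],"yaw":1.0},
    {"dp":[-0.127,-0.288,-0.02],"yaw":1.0},
    {"dp":[-0.127,-0.288,-0.05],"yaw":1.0},
    {"dp":[-0.127,-0.288,-0.09],"yaw":1.0},
    {"dp":[-0.127,-0.288,-0.12],"yaw":1.0},
    {"dp":[-0.127,-0.288,-0.15],"yaw":1.0},
    {"dp":[-0.127,-0.288,-0.15],"yaw":1.0},
    {"dp":[-0.127,-0.288,-0.15],"yaw":1.0}
  ]
}}

```text
t: 5.03
position: [427.4, -314.2, 153.3]
orientation: [-0.005, 0.05, 0.999, 0.003]
ft_force: [-1.0, 0.3, -0.3]
finger_gap: 17.0
```

```bash
python3 - <<'E'
from h import *
o=r.get_obs();print(o['position'],o['orientation'],o['ft_force'],o['finger_gap'],o['qpos'])
im,c=snap('top','pics/t2.png');i=cv2.imread('pics/t2.png')[200:340,350:490]
print('tray ctr px',proj(c,[431,-316,25]),'tcp px',proj(c,o['position']))
im,c=snap('side','pics/s2.png');j=cv2.imread('pics/s2.png')[260:420,200:400]
z=lambda i:cv2.resize(i,(400,400),interpolation=cv2.INTER_CUBIC)
cv2.imwrite('pics/ts2.png',np.hstack([z(i),z(j)]))
E
```

```text
[ 427.38879501 -314.20831502  153.32159387] [-0.00483665  0.05038171  0.99871257  0.00339108] [-1.04009156  0.30741526 -0.32496775] 17.017128152010546 [-6.80774429e-01  9.59108655e-02  2.01605867e+00 -2.58559241e-04
  1.04143508e+00 -2.15063101e+00]
tray ctr px [[417.66830115 267.39971414]] tcp px [[436.01974856 267.20099121]]
```

View pics/ts2.png

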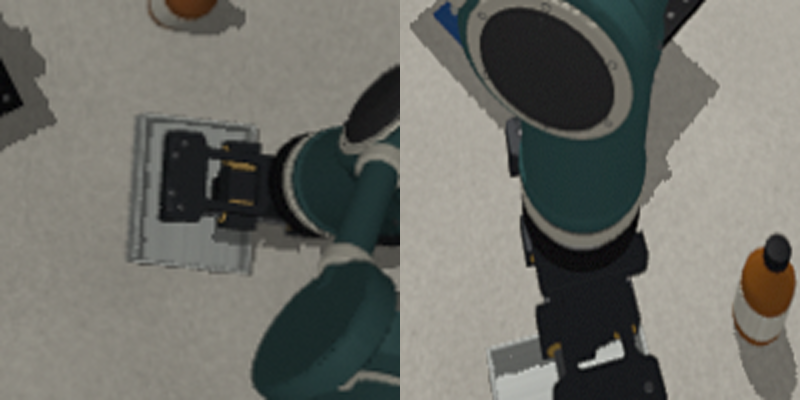

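Emit:
{"method": "jog_arm", "body": {
  "steps": [
    {"dp":[-0.01,0,-0.03],"yaw":0},
    {"dp":[-0.02,0,-0.06],"yaw":0},
    {"dp":[-0.02,0,-0.08],"yaw":0},
    {"dp":[-0.02,0,-0.088],"yaw":0},
    {"dp":[-0.02,0,-0.092],"yaw":0},
    {"dp":[-0.02,0,-0.095],"yaw":0},
    {"dp":[-0.02,0,-0.097],"yaw":0},
    {"dp":[-0.02,0,-0.098],"yaw":0},
    {"dp":[-0.02,0,-0.098],"yaw":0}
  ],
  "grip_force": 8
}}

```text
t: 5.88
position: [413.7, -317.3, 64.0]
orientation: [0.002, 0.049, 0.999, -0.001]
ft_force: [0.2, 0.7, 4.1]
finger_gap: 17.4
```

Emit:
{"method": "jog_arm", "body": {
  "steps": [
    {"dp":[0.006,0,0],"yaw":0},
    {"dp":[0.013,0,-0.002],"yaw":0},
    {"dp":[0.022,0,-0.005],"yaw":0},
    {"dp":[0.029,0,-0.009],"yaw":0},
    {"dp":[0.036,0,-0.015],"yaw":0},
    {"dp":[0.042,0,-0.022],"yaw":0},
    {"dp":[0.042,0,-0.022],"yaw":0}
  ],
  "grip_force": 5
}}

```text
t: 6.47
position: [453.9, -315.0, 37.5]
orientation: [-0.001, 0.049, 0.999, 0.001]
ft_force: [1.5, -0.5, 0.6]
finger_gap: 17.7
```

Emit:
{"method": "jog_arm", "body": {
  "steps": [
    {"dp":[0,0,0],"yaw":0},
    {"dp":[0,0,0],"yaw":0},
    {"dp":[0,0,0],"yaw":0}
  ],
  "jaw": 0.035
}}

```text
t: 6.72
position: [453.0, -315.6, 39.2]
orientation: [-0.001, 0.049, 0.999, 0.0]
ft_force: [0.2, -0.1, 0.7]
finger_gap: 34.4
```

Let go with the pin tilted, so I'll rise straight up and check the tray with the wrist camera.

Emit:
{"method": "jog_arm", "body": {
  "steps": [
    {"dp":[0,0,0.02],"yaw":0},
    {"dp":[0,0,0.06],"yaw":0},
    {"dp":[0,0,0.1],"yaw":0},
    {"dp":[0,0,0.14],"yaw":0},
    {"dp":[0,0,0.18],"yaw":0},
    {"dp":[0,0,0.22],"yaw":0},
    {"dp":[0,0,0.26],"yaw":0},
    {"dp":[0,0,0.27],"yaw":0}
  ]
}}

```text
t: 7.38
position: [455.6, -317.8, 318.3]
orientation: [0.005, 0.05, 0.999, -0.003]
ft_force: [0.2, -1.0, 1.3]
finger_gap: 35.4
```

```bash
python3 - <<'E'
from h import *
o=r.get_obs();print(o['position'],o['orientation'],o['ft_force'],o['finger_gap'])
im,c=snap('wrist','pics/w3.png');print('tray ctr px',proj(c,[431,-316,4]))
E
```

```text
[ 455.63715059 -317.79753196  318.25725211] [ 0.00499305  0.04955548  0.99875283 -0.0034807 ] [ 0.15109879 -1.00206232  1.27891883] 35.420624145490706
tray ctr px [[286.08898985 142.80808222]]
```

View pics/w3.png

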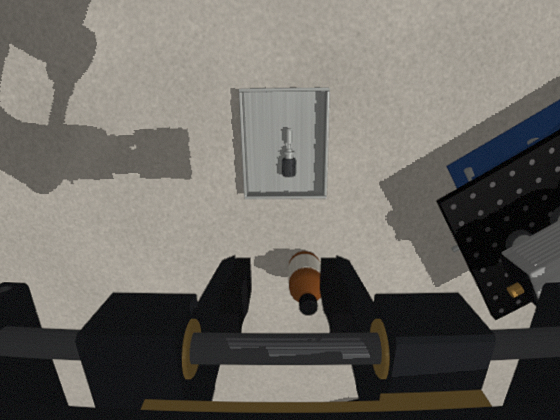

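The pin lies in the middle of the tray (head (289,167), nose (286,130)). Next I'll hover over the knob.

Emit:
{"method": "jog_arm", "body": {
  "steps": [
    {"dp":[0.006,0.03,0],"yaw":-0.1},
    {"dp":[0.0475,0.398,0],"yaw":-1.0},
    {"dp":[0.0475,0.398,0],"yaw":-1.0},
    {"dp":[0.0475,0.398,0],"yaw":-1.0},
    {"dp":[0.0475,0.398,0],"yaw":-1.0},
    {"dp":[0.0475,0.398,0],"yaw":-1.0},
    {"dp":[0.0475,0.398,0],"yaw":-1.0},
    {"dp":[0.0475,0.398,0],"yaw":-1.0},
    {"dp":[0.0475,0.398,0],"yaw":-1.0},
    {"dp":[0.0475,0.398,0],"yaw":-1.0},
    {"dp":[0.0475,0.398,0],"yaw":-1.0},
    {"dp":[0.0475,0.398,0],"yaw":-1.0}
  ]
}}

```text
t: 8.43
position: [500.2, 86.3, 307.5]
orientation: [-0.002, 0.52, 0.854, 0.0]
ft_force: [0.3, -0.2, 0.3]
finger_gap: 34.8
```

Emit:
{"method": "jog_arm", "body": {
  "steps": [
    {"dp":[0,0,0],"yaw":0},
    {"dp":[0,0,0],"yaw":0},
    {"dp":[0,0,0],"yaw":0},
    {"dp":[0,0,0],"yaw":0}
  ],
  "jaw": 0.045
}}

```text
t: 8.77
position: [501.0, 80.6, 309.2]
orientation: [-0.0, 0.523, 0.852, -0.0]
ft_force: [-0.3, -1.1, 0.5]
finger_gap: 45.0
```

```bash
python3 - <<'E'
from h import *
o=r.get_obs();print(o['position'],o['orientation'],o['ft_force'],o['finger_gap'])
im,c=snap('wrist','pics/w4.png');i=cv2.imread('pics/w4.png')[100:310,140:420]
cv2.imwrite('pics/w4z.png',cv2.resize(i,(800,600),interpolation=cv2.INTER_CUBIC))
y=np.array([-.4575,.889,0]);k=np.array([501.2,82.3,199])
print('knob pred mid,back,flange top',(proj(c,[k,k-15*y,k+15*y,k+18*y+[0,0,4]])-[140,100])*[800/280,600/210])
import json;json.dump({k:np.array(v).tolist() for k,v in c.items()},open('c4.json','w'))
E
```

```text
[500.98482451  80.57839406 309.18881948] [-2.32594451e-04  5.23017657e-01  8.52321728e-01 -3.85378342e-04] [-0.28886012 -1.10456608  0.48479669] 44.95421802814889
knob pred mid,back,flange top [[417.38797286 324.19434455]
 [417.57650743 376.56175014]
 [417.19065666 269.71148737]
 [417.16316804 262.7954755 ]]
```

View pics/w4z.png

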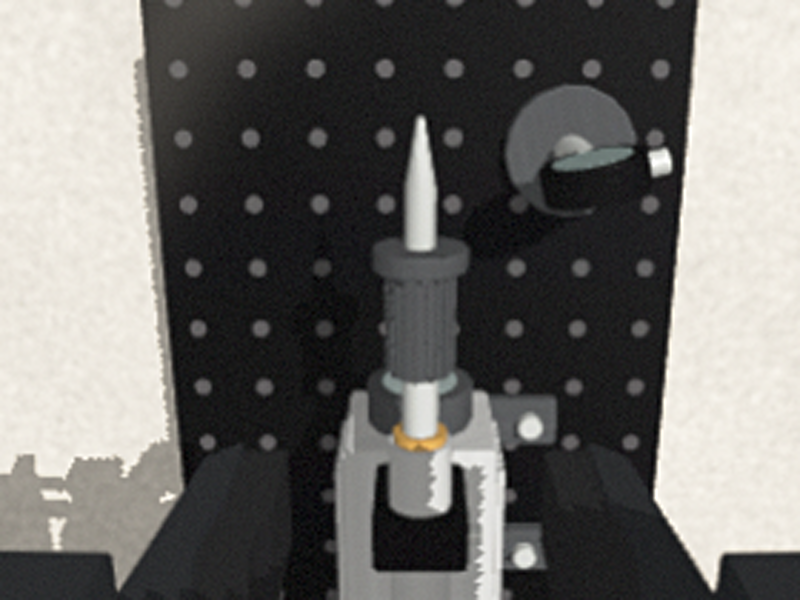

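Knob in the crop: centre column 421, from (421,277) to (421,382). That is about 1 mm to +x and 1.7 mm nearer the mouth than predicted. The mount is right of it and lower. I'll correct and descend.

Emit:
{"method": "jog_arm", "body": {
  "steps": [
    {"dp":[0.0017,-0.001,-0.035],"yaw":0},
    {"dp":[0.0017,-0.001,-0.07],"yaw":0},
    {"dp":[0.0017,-0.001,-0.095],"yaw":0},
    {"dp":[0.0017,-0.001,-0.108],"yaw":0},
    {"dp":[0.0017,-0.001,-0.113],"yaw":0},
    {"dp":[0.0017,-0.001,-0.113],"yaw":0},
    {"dp":[0.0017,-0.001,-0.113],"yaw":0}
  ]
}}

```text
t: 9.4
position: [503.5, 80.5, 197.5]
orientation: [0.0, 0.523, 0.853, 0.0]
ft_force: [-0.4, 0.8, 0.1]
finger_gap: 45.1
```

Emit:
{"method": "jog_arm", "body": {
  "steps": [
    {"dp":[0,0,0],"yaw":0},
    {"dp":[0,0,0],"yaw":0},
    {"dp":[0,0,0],"yaw":0},
    {"dp":[0,0,0],"yaw":0},
    {"dp":[0,0,0],"yaw":0},
    {"dp":[0,0,0],"yaw":0}
  ],
  "jaw": 0.0,
  "grip_force": 55
}}

```text
t: 9.9
position: [502.4, 80.5, 197.4]
orientation: [-0.0, 0.522, 0.853, -0.001]
ft_force: [-4.8, -2.9, 5.9]
finger_gap: 15.8
```

```bash
python3 - <<'E'
from h import *
for k in range(4):
    im,c=snap('wrist',f'pics/w5_{k}.png')
    o=r.get_obs();print(o['position'].round(2),o['orientation'].round(4),o['ft_force'].round(2),o['finger_gap'].round(2))
snap('side','pics/s5.png')
i=cv2.imread('pics/w5_3.png')[100:310,140:420]
cv2.imwrite('pics/w5z.png',cv2.resize(i,(800,600),interpolation=cv2.INTER_CUBIC))
E
```

```text
Traceback (most recent call last):
AttributeError: 'float' object has no attribute 'round'
```

Emit:
{"method": "jog_arm", "body": {
  "steps": [
    {"dp":[-0.0023,0.0045,0],"yaw":0},
    {"dp":[-0.0046,0.0089,0],"yaw":0},
    {"dp":[-0.0068,0.0134,0],"yaw":0},
    {"dp":[-0.0091,0.0178,0],"yaw":0},
    {"dp":[-0.0114,0.0223,0],"yaw":0},
    {"dp":[-0.0137,0.0267,0],"yaw":0},
    {"dp":[-0.016,0.0312,0],"yaw":0},
    {"dp":[-0.0182,0.0356,0],"yaw":0},
    {"dp":[-0.0205,0.0401,0],"yaw":0},
    {"dp":[-0.0228,0.0445,0],"yaw":0},
    {"dp":[-0.0228,0.0445,0],"yaw":0},
    {"dp":[-0.0228,0.0445,0],"yaw":0}
  ]
}}

```text
t: 10.95
position: [480.7, 123.1, 197.4]
orientation: [0.002, 0.522, 0.853, -0.002]
ft_force: [-0.6, -9.6, 4.9]
finger_gap: 16.1
```

```bash
python3 - <<'E'
from h import *
for k in range(4):
    im,c=snap('wrist',f'pics/w6.png')
    o=r.get_obs();print(o['position'].round(2),o['ft_force'].round(2),o['finger_gap'])
i=cv2.imread('pics/w6.png')[150:360,140:420]
i=np.clip(i*1.8,0,255).astype('uint8')
cv2.imwrite('pics/w6z.png',cv2.resize(i,(800,600),interpolation=cv2.INTER_CUBIC))
m=np.array([518.2,51.9,190]);
print(proj(c,[[516,51.5,190],[518,51.5,195],[503,80,190]]))
E
```

```text
[480.8  122.97 197.44] [  0.1  -10.73   3.64] 15.80919882831117
[480.83 122.93 197.44] [  0.21 -11.23   3.46] 15.846852209976825
[480.81 122.88 197.42] [  0.04 -11.68   4.34] 15.814962656054828
[480.82 122.87 197.4 ] [ -0.6  -11.84   2.77] 15.60276817693128
[[282.10703519 413.07287671]
 [285.30541777 422.38295501]
 [284.67801945 370.81609894]]
```

View pics/w6z.png

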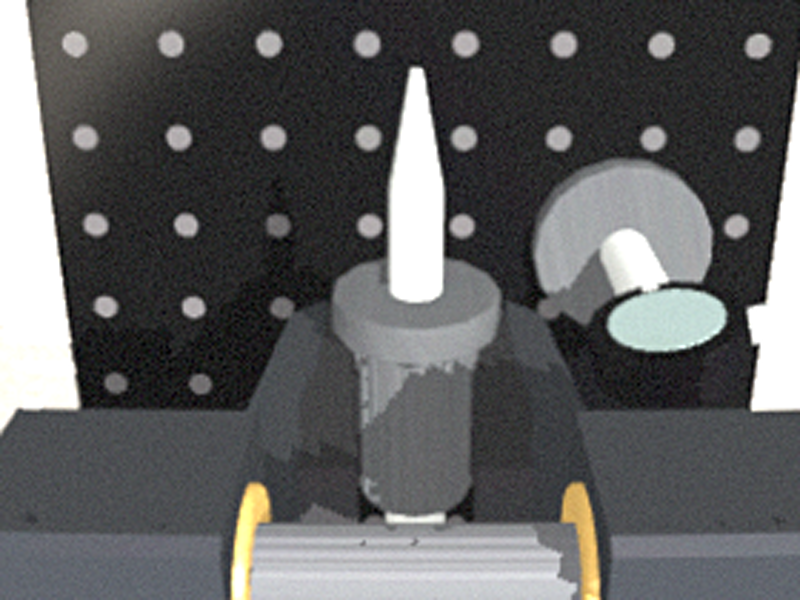

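The mark is hidden from the wrist camera. The tool has moved 47.6 mm, and the axial force of about 10.5 N fits the spring there. I'll draw it further, then check for slip against the grasp picture and look from the side.

Emit:
{"method": "jog_arm", "body": {
  "steps": [
    {"dp":[-0.0018,0.0036,0],"yaw":0},
    {"dp":[-0.0036,0.0071,0],"yaw":0},
    {"dp":[-0.0055,0.0107,0],"yaw":0},
    {"dp":[-0.0055,0.0107,0],"yaw":0},
    {"dp":[-0.0055,0.0107,0],"yaw":0},
    {"dp":[-0.0055,0.0107,0],"yaw":0},
    {"dp":[-0.0055,0.0107,0],"yaw":0}
  ],
  "grip_force": 58
}}

```text
t: 11.73
position: [475.5, 133.3, 197.4]
orientation: [0.002, 0.522, 0.853, -0.002]
ft_force: [-0.4, -11.9, 3.8]
finger_gap: 15.8
```

```bash
python3 - <<'E'
from h import *
im,c=snap('wrist',f'pics/w7.png');snap('side','pics/s7.png');snap('top','pics/t7.png')
for k in range(3):
    r.read_camera('side');o=r.get_obs();print(o['position'].round(2),o['ft_force'].round(2),o['finger_gap'])
a=cv2.imread('pics/w5_0.png',0)
T=a[170:300,250:320]
for n in('w6','w7'):
    b=cv2.imread(f'pics/{n}.png',0);m=cv2.matchTemplate(b,T,cv2.TM_CCOEFF_NORMED);print(n,cv2.minMaxLoc(m)[1::2])
i=cv2.imread('pics/s7.png')[185:260,240:340];j=cv2.imread('pics/t7.png')[195:270,220:320]
cv2.imwrite('pics/st7.png',np.vstack([cv2.resize(np.clip(k*1.7,0,255).astype('uint8'),(400,300),interpolation=cv2.INTER_CUBIC) for k in(i,j)]))
E
```

```text
[475.53 133.27 197.4 ] [  0.02 -11.53   4.14] 15.859383863858396
[475.52 133.26 197.39] [  0.84 -11.51   4.11] 15.776816135569014
[475.55 133.24 197.41] [  0.29 -12.29   3.57] 15.684505427595246
w6 (0.9715790748596191, (250, 170))
w7 (0.9484752416610718, (250, 170))
```

View pics/st7.png

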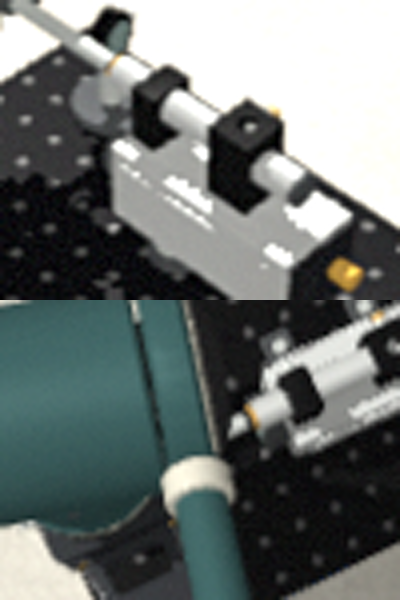

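No slip: the template match is unchanged at 0.95. The tool has travelled about 59 mm, with the bushing at (117,63) in the side crop. I'll look closer there for the ring mark.

```bash
python3 - <<'E'
from h import *
L=[]
for n,cx,cy in(('s0',268,200),('s7',268,200),('t0',283,223),('t7',281,225)):
    n2={'s0':'side0','t0':'top0'}.get(n,n)
    i=cv2.imread(f'pics/{n2}.png')[cy-14:cy+14,cx-14:cx+14]
    L.append(cv2.resize(np.clip(i*1.5,0,255).astype('uint8'),(300,300),interpolation=cv2.INTER_NEAREST))
cv2.imwrite('pics/m7.png',np.vstack([np.hstack(L[:2]),np.hstack(L[2:])]))
E
```

```text
(no output)
```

View pics/m7.png

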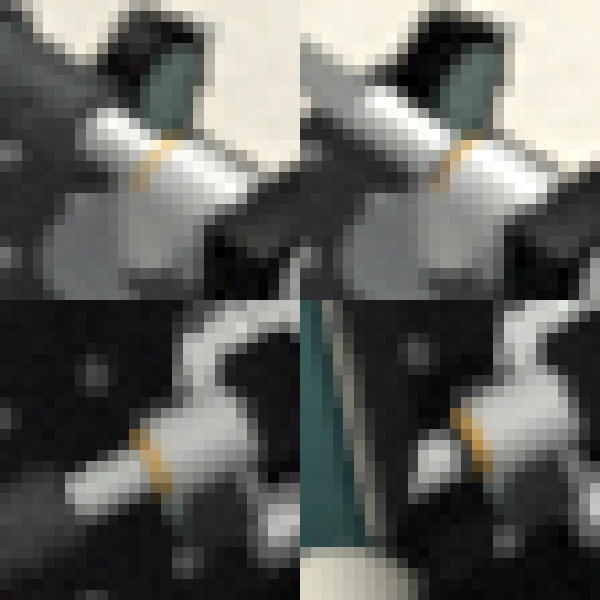

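A dark band now shows between the bushing and the bare rod in both views; it was not there at the start. That agrees with about 59 mm. I'll nudge 1 mm, hold and hand in.

Emit:
{"method": "jog_arm", "body": {
  "steps": [
    {"dp":[-0.0005,0.0009,0],"yaw":0},
    {"dp":[-0.0005,0.0009,0],"yaw":0},
    {"dp":[-0.0005,0.0009,0],"yaw":0},
    {"dp":[-0.0005,0.0009,0],"yaw":0},
    {"dp":[-0.0005,0.0009,0],"yaw":0},
    {"dp":[-0.0005,0.0009,0],"yaw":0},
    {"dp":[-0.0005,0.0009,0],"yaw":0},
    {"dp":[-0.0005,0.0009,0],"yaw":0}
  ]
}}

```text
t: 12.7
position: [475.1, 134.1, 197.4]
orientation: [0.002, 0.522, 0.853, -0.002]
ft_force: [1.3, -11.6, 2.8]
finger_gap: 15.9
```

```bash
python3 - <<'E'
from h import *
im,c=snap('wrist','pics/w8.png');o=r.get_obs();p=o['position']
d=np.hypot(p[0]-502.4,p[1]-80.5)
a=cv2.imread('pics/w5_0.png',0)[170:300,250:320]
m=cv2.minMaxLoc(cv2.matchTemplate(cv2.imread('pics/w8.png',0),a,cv2.TM_CCOEFF_NORMED))
print(p,d,o['ft_force'],o['finger_gap'],o['t'],m[1],m[3])
if 58.5<d<61.5 and m[3]==(250,170): print('finish',r.finish_job())
E
```

```text
[475.08512372 134.11665097 197.40433604] 60.17348026098888 [  1.43735866 -13.06954724   3.41356119] 15.894399023684413 12.75 0.9495937824249268 (250, 170)
the job is handed in; nothing more can be done
finish None
```

I pulled the lock pin out of its collar and laid it in the steel tray. I then drew the pointer out by its knob to about 60 mm and handed the job in while holding it, at about 12.8 s. No verdict is reported.

**Last checks:**
- **Draw-out:** the tool had moved 60.2 mm from the grasp pose, good to about 1 mm. The pull was about 12–13 N, as expected at the mark.
- **Grip:** the wrist picture showed no slip of the knob in the fingers.
- **Ring mark:** at about 59 mm, before the last 1 mm nudge, a dark band had just appeared in front of the brass bushing in the side and top views. It was only 1–2 pixels wide, so this is weak support.
- **Lock pin:** after release it lay in the middle of the tray. I did not look at the tray again after that.
- **Bottle, screwdriver and mount:** I saw no contact with any of them. The mount was still upright in the last picture I viewed of it, but I did not measure the positions of the three again at the end.

**Disagreement:** the finger opening read about 16–17 mm on the 18 mm grips. I put this down to squeeze or an offset in the reading.

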